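# Fan tester: close the lid, then hold the sprung shutter half open for the reading

### The job

The fan is already in the test box. Lower the box's lid gently until it is fully closed, without letting it slam; then slide the sprung shutter on top of the lid by its orange tab from shut to half open (the red mark on its scale) and hold it there against its spring for the reading. Finish while still holding the tab with the shutter at half travel: do not let go; and leave the things lying beside the box where they are.

Things in the scene. Friction and masses are not known exactly. Their poses are not given: they have to be found in the camera images.
- tester: Grey fan test box fixed to the bench, 150 (x) x 180 (y) x 64 mm high to its rim; origin under its centre on the bench, its x axis points from the front panel (with meter window) to the hinge side, y to the left seen from the front, z up. It may stand turned by up to 20 degrees. It is open at the top and a 60 mm fan lies in it.
- lid (a joint): Hinge angle of the aluminium lid in rad: 0 fully closed, about 0.85 to 1.2 at the start (leaning open, still short of upright). Stiff friction hinge: the lid (0.25 kg) stays where it is left; a light push of up to 2 N at the front edge moves it down. Lid plate 150 x 180 x 6 mm, hinged along the box's rear (+x) rim.
- lid_hinge (a point): Middle of the lid's hinge line, at the box's rear upper rim (64 mm above the bench). The lid's underside lies in the plane through this line; x, y and z axes are the lid's: closed, x points to the rear and z up, so the lid reaches from here along its own -x.
- lid_front (a point): Point on the lid's upper (outer) face, 6 mm above its underside, in the middle of its width, 140 mm from the hinge line along the lid and 10 mm short of the plate's front edge; a black finger lip 60 mm wide reaches 11 mm beyond the edge. Axes as lid_hinge. A bare strip 32 mm deep runs along the lid's front edge, between the front edge and the shutter's front rail: press there. When closed it is 70 mm above the bench.
- shutter (a joint): Travel of the shutter in m: 0 shut (sprung), 0.025 half open, 0.050 fully open. It slides on the lid's upper face to the lid's +y (to the left seen from the front). The spring pushes it back to shut with about 3 N when shut, 7 N at half and 10.5 N at full travel. The dark steel shutter, 63 x 64 mm, covers a 50 mm round opening; the white line at the middle of its front edge stands at the red mark of the front rail's scale at half travel.
- shutter_tab: Orange upright tab on the shutter: 26 mm (x) by 8 mm (y, the sliding direction) in section, its top 33 mm above the lid's upper face; sheet and rails under it stand up to 7 mm above that face, nothing else within 45 mm of it along y. Pinch it from above across its 8 mm. Origin at its foot, on the lid's upper face; axes as the lid. Lid closed, the foot is 70 mm above the bench.
- tab_top (a point): Middle of the top of the orange tab, 33 mm above the lid's upper face; lid closed, 103 mm above the bench. Axes as the lid.
- next_fan: Bystander, right of the box: loose black 40 mm fan, 20 mm high, with its lead (46 x 92 mm in all); origin on the bench under the middle of the whole.
- carton: Bystander, left of the box: small white carton, 39 x 55 x 30 mm; origin under its centre.
- heat_sink: Bystander, farther left of the box: finned aluminium heat sink, 30 x 30 x 12 mm; origin under its centre.

How it is judged:
By the outcome, as a careful person would: the job done as asked, in the order asked, and still so for the second after the job is handed in, while the arm keeps its last pose, push and grip.
It also fails if it takes over 51 s, if anything falls off the work surface, if the arm or the gripper's body presses on something with over 40 N, if the wrist force passes 120 N, or if a joint passes its speed limit or range.

### The arm

A 6-joint arm with a two-finger parallel gripper is mounted at the origin on a cart in front of the work surface, level with it; the furniture and walls round the work are solid. World frame = base frame: x ahead of the robot, y to its left, z up, the work surface at z = 0. Lengths are in mm, angles in rad, forces in N, time in s.
With the tool pointing down it reaches from about 400 to 925 mm from the base axis. Payload 12.5 kg.
Tool frame: the origin (TCP) lies on the mounting face of the last link; the fingertips stand 190 mm ahead of it and the grasp point (between the pads) lies 171 mm ahead of it; z points along the fingers, y is the line along which they close (so a half turn about z gives the same grasp; the last joint's range is limited). The gripper opens to 95 mm and grips with 3 to 60 N. Pads are 20 mm wide; open, the fingers measure 119 mm over their backs; the gripper's body (75 mm by 180 mm) begins 59 mm behind the grasp point.
Start: joints at [1.069, 0.491, 1.559, -0, 1.092, -0.106], TCP at [240.943, 576.69, 404.761] pointing down, gripper open.
Joint ranges: [-3.1, 3.1], [-0.84, 2.19], [0.05, 2.79], [-1.13, 4.28], [0.06, 2.93], [-2.69, 2.69]. Speed limits (rad/s): [2.22, 2.22, 2.79, 3.14, 3.14, 3.14].

### API

Orientations are given as [roll, pitch, yaw] about the fixed x, y, z axes, in that order (R = Rz(yaw) Ry(pitch) Rx(roll)).
In Python, from cell import env gives the robot as it stands.
- The arm moves only by the tool carry_out, never from a script. Its argument "series" is a list of rows, each a list of 5 numbers: the shift along the tool's x, y, z in m, then the turn about the tool's z in degrees, then the opening, from 0 (shut) to 1 (fully open). A call has 1 to 20 rows; each row is the pose to reach, as a shift and turn from the pose commanded when the call began, along the tool's axes at that moment; what a row does not reach only later rows make up. A row lasts 1/8 s, in which the tool goes at most 62.5 mm and 10.7 degrees, less where a joint would pass 70% of its speed; a pose out of reach is approached as far as the arm can. A call with a gripper value outside its range is refused whole. The fingers move at their own pace and stop on an object; the grip force is fixed at half the most. Time passes only in rows, so rows that repeat a pose let the fingers close. It gives the time, the measured TCP pose, the force, the opening and the grip force at its end, in the units of the state.
- env.state(): the state, without advancing time (a new reading comes with each control period).
- env.read_camera(name): name is "scene" or "top"; returns (picture, depth): 420x560x3 uint8, red, green, blue; 420x560 float32, mm along the optical axis (not along the pixel's ray), 0 where there is no reading.
- env.get_calibration(name): a dict with "intrinsics" (3x3 intrinsics, pixels), "cam_to_world" (4x4, takes a point from camera to world coordinates). Camera axes: x right, y up, looking along -z (the intrinsics and any distortion apply to the point x, -y, -z); pixel columns grow to the right and rows downward; lengths in mm; the calibration is good to about 2 mm. A picture is of the moment at which its call begins. get_calibration takes no time and is no camera call.
- env.job_done(): hands the job in; it is judged then, once.
The state is a dict: "t": time; "joints": joint angles; "qvel": joint speeds; "tau": joint torques, N m; "eef_pos": TCP position; "tcp_rot": TCP orientation; "ft_force": force on the tool from outside, world axes, zero at the start; "moment": the same for the moment, N m; "opening": opening from 0.0 (shut) to 1.0 (fully open); "grip_force": force on a finger pad.
Only numpy, scipy, OpenCV 4.12 (cv2) and the standard library are available. Lean on these libraries where they do the work, as an engineer would, in place of code of your own. Each camera call takes 0.05 s, during which the arm holds its last target. There are 200 camera calls.

## Working session

There is one attempt and no reset: what is moved stays moved. The work goes in short steps, Python scripts to look and compute and a tool call to move; the robot and the scene stay as the last step left them, time stands still between calls to the robot, and variables do not carry over. Pictures are saved under pics/ and viewed, at most 10 in all, crops included, and the job is handed in when it is done.

Besides the shell and the picture viewer there is one more tool, called after "Request:" as name([rows], argument=value, ...), one row to a line, values as JSON. carry_out: Moves the arm, as the interface text tells. Its arguments: {"type":"object","properties":{"series":{"type":"array","items":{"type":"array","items":{"type":"number"}}}},"required":["series"]}

```bash
mkdir -p pics; ls
cat > h.py <<'E'
import numpy as np, cv2
from cell import env
def snap(n,f):
    im,d=env.read_camera(n); cv2.imwrite(f'pics/{f}.png',im[:,:,::-1]); np.save(f'pics/{f}_d.npy',d); return im,d
def cloud(n,d):
    c=env.get_calibration(n); K=np.array(c['intrinsics']); T=np.array(c['cam_to_world'])
    v,u=np.mgrid[:d.shape[0],:d.shape[1]]
    x=(u-K[0,2])/K[0,0]*d; y=(v-K[1,2])/K[1,1]*d
    P=np.stack([x,-y,-d,np.ones_like(d)],-1)@T.T
    return P[...,:3]
E
python3 - <<'E'
from h import *
a,da=snap('scene','s0'); b,db=snap('top','t0')
for n in('scene','top'):print(env.get_calibration(n))
s=env.state();print(s)
cv2.imwrite('pics/both0.png',cv2.resize(np.hstack([a,b])[:,:,::-1],(800,300)))
E
```

```text
pics
{'intrinsics': array([[432.4222698 ,   0.        , 288.09691589],
       [  0.        , 432.4222698 , 209.19169495],
       [  0.        ,   0.        ,   1.        ]]), 'cam_to_world': array([[ 8.83280464e-01,  3.58045684e-01, -3.02686159e-01,
         2.46640373e+02],
       [-4.68818949e-01,  6.81306727e-01, -5.62165401e-01,
        -4.65827537e+02],
       [ 4.94122055e-03,  6.38454722e-01,  7.69643523e-01,
         7.35979137e+02],
       [ 0.00000000e+00,  0.00000000e+00,  0.00000000e+00,
         1.00000000e+00]])}
{'intrinsics': array([[473.73049022,   0.        , 278.52495913],
       [  0.        , 473.73049022, 215.22317966],
       [  0.        ,   0.        ,   1.        ]]), 'cam_to_world': array([[ 1.09896804e-03,  9.94863084e-01, -1.01223694e-01,
         3.98547050e+02],
       [-9.99956467e-01,  1.55354117e-04, -9.32947701e-03,
         6.55317675e-01],
       [-9.26582675e-03,  1.01229540e-01,  9.94819946e-01,
         1.06377810e+03],
       [ 0.00000000e+00,  0.00000000e+00,  0.00000000e+00,
         1.00000000e+00]])}
{'t': 0.1, 'joints': array([ 1.06939777e+00,  4.91504329e-01,  1.55940177e+00,  3.03584129e-05,
        1.09166881e+00, -1.05577199e-01]), 'qvel': array([ 0.00016063, -0.00223097, -0.00256334, -0.00034184, -0.00012197,
        0.00074658]), 'tau': array([ 3.25752211e-03, -6.13619757e+01, -2.58608204e+01,  6.93760416e-02,
        4.69706138e-02, -1.21041489e-04]), 'eef_pos': array([240.92967437, 576.66646451, 404.21238002]), 'tcp_rot': array([-3.14061870e+00, -1.30287982e-04,  2.74575722e+00]), 'ft_force': array([-0.01939332, -0.7154704 ,  0.26442671]), 'moment': array([-0.00060949,  0.01963656,  0.05753656]), 'grip_force': 0.0, 'opening': 1.0017633335522478}
```

View pics/t0.png

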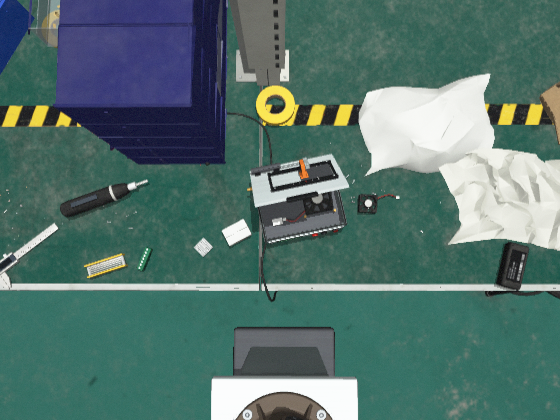

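View pics/s0.png

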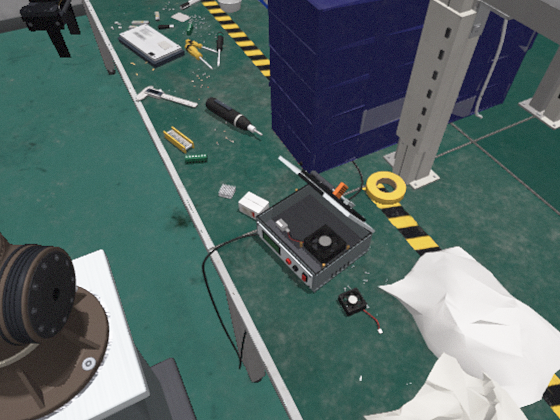

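The top view shows the lid's front edge from (249,206) to (349,187), the orange tab near (304,170), the carton at (236,233), the heat sink at (203,246) and the loose fan at (368,203). The scene view agrees: the lid leans open, with its outer face turned to the rear.

Run:
```python
from h import *
a=cv2.imread('pics/t0.png');d=np.load('pics/t0_d.npy');P=cloud('top',d)
for u,v in[(252,206),(347,187),(258,182),(330,157),(300,193),(265,238),(343,224),(304,170),(236,233),(368,203),(275,105),(225,160),(280,80)]:print((u,v),P[v,u].round(0))
h=cv2.cvtColor(a,cv2.COLOR_BGR2HSV)
m=(h[...,0]>3)&(h[...,0]<18)&(h[...,1]>150)&(h[...,2]>120);m[:140]=0;m[200:]=0;m[:,:280]=0;m[:,330:]=0
print('tab',P[m].round(0)[::4])
# lid plane: light grey px
s=(h[...,1]<60)&(h[...,2]>120)&(P[...,2]>75);s[:140]=0;s[215:]=0;s[:,:245]=0;s[:,355:]=0
Q=P[s].astype(np.float64);
for _ in range(3):
    c=np.median(Q,0);w,V=np.linalg.eigh(np.cov(Q.T));n=V[:,0]*np.sign(V[2,0]);r=(Q-Q.mean(0))@n;Q=Q[abs(r)<4]
c=Q.mean(0);print('plane',n,c,len(Q),'angle',np.arccos(n[2]),'yaw',np.arctan2(n[1],n[0]), np.arctan2(-n[1],-n[0]))
print(Q.min(0),Q.max(0))
r=P[(P[...,2]>50)&(P[...,2]<75)&(abs(P[...,1])<200)&(P[...,0]<650)&(P[...,0]>330)];print(len(r),r.min(0),r.max(0))
rect=cv2.minAreaRect(r[:,:2].astype(np.float32));print(rect)
big=cv2.resize(a[140:260,180:420],(800,400),interpolation=cv2.INTER_CUBIC);cv2.imwrite('pics/t0c.png',big)
```

```text
(252, 206) [528.  71.  -3.]
(347, 187) [ 541. -119.  186.]
(258, 182) [562.  51. 117.]
(330, 157) [623. -99.  78.]
(300, 193) [530. -31. 183.]
(265, 238) [452.  39.  64.]
(343, 224) [ 482. -126.   65.]
(304, 170) [580. -40. 153.]
(236, 233) [465. 103.  31.]
(368, 203) [ 532. -188.   20.]
(275, 105) [762.  19.   2.]
(225, 160) [633. 133.   3.]
(280, 80) [821.   8.   3.]
tab [[601. -31. 146.]
 [599. -31. 147.]
 [596. -33. 152.]
 [593. -33. 156.]
 [591. -32. 159.]
 [588. -34. 163.]
 [586. -34. 162.]
 [585. -34. 159.]
 [583. -34. 160.]
 [581. -34. 155.]
 [579. -36. 156.]
 [578. -36. 154.]
 [582. -45. 130.]
 [576. -42. 154.]
 [576. -35. 140.]
 [574. -42. 151.]
 [575. -35. 136.]
 [573. -43. 148.]
 [573. -35. 138.]
 [571. -42. 149.]
 [570. -35. 142.]
 [569. -43. 146.]
 [568. -35. 144.]
 [567. -43. 145.]
 [566. -37. 145.]]
plane [0.81172056 0.17225167 0.55806728] [554.57234542   2.79096815 141.44375799] 200 angle 0.9787415062655557 yaw 0.20910371786298543 -2.932488935726808
[ 537.053147   -115.73073864  130.22082296] [580.47898832  62.06886647 162.78909185]
1009 [ 441.88129131 -132.82471102   50.07507659] [648.59981841 199.38436048  74.89432421]
((556.1276245117188, 32.62567138671875), (224.74639892578125, 295.79974365234375), 12.534914016723633)
```

View pics/t0c.png

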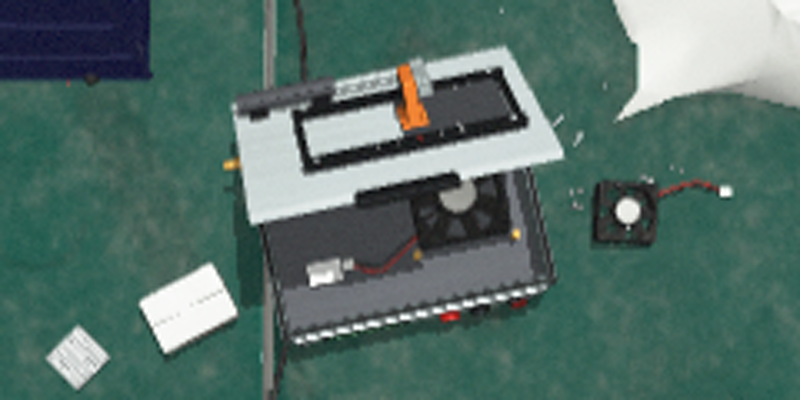

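The crop shows the front edge of the lid from (250,222) to (562,157), the rear corner at (508,48), the rim's front corners near (283,330) and (550,283), and the tab at (412,95). The shutter is to the right, so it is shut.

```bash
cat >> h.py <<'E'
def ray(n,u,v,nrm,p):
    c=env.get_calibration(n); K=np.array(c['intrinsics']); T=np.array(c['cam_to_world'])
    o=T[:3,3]; r=T[:3,:3]@np.array([(u-K[0,2])/K[0,0],-(v-K[1,2])/K[1,1],-1])
    nrm=np.array(nrm,float); return o+r*(nrm@(np.array(p)-o))/(nrm@r)
E
python3 - <<'E'
from h import *
n=[0.8117,0.1722,0.5581];c=[554.6,2.8,141.4]
q=lambda x,y:(180+x/3.3333,140+y/3.3333)
for nm,p in dict(fl=(250,222),fr=(562,157),rr=(508,48),rl=(234,105),tabfoot=(414,124),lipmid=(408,200)).items(): print(nm,ray('top',*q(*p),n,c).round(0))
for nm,p in dict(rimfl=(286,328),rimfr=(550,279)).items(): print(nm,ray('top',*q(*p),[0,0,1],[0,0,64]).round(0))
# scene view: lid/box corners via depth
d=np.load('pics/s0_d.npy');P=cloud('scene',d)
for u,v in[(280,158),(369,217),(256,216),(314,284),(372,236),(341,190),(330,225)]:print((u,v),P[v-1:v+2,u-1:u+2].reshape(-1,3).round(0).tolist()[::4])
im=cv2.imread('pics/s0.png')[145:295,215:390];cv2.imwrite('pics/s0c.png',cv2.resize(im,(700,600),interpolation=cv2.INTER_CUBIC))
E
```

```text
fl [502.  52. 203.]
fr [ 538. -120.  203.]
rr [ 632. -106.   62.]
rl [595.  71.  62.]
tabfoot [569. -42. 134.]
lipmid [513. -35. 214.]
rimfl [451.  37.  64.]
rimfr [ 482. -131.   64.]
(280, 158) [[507.0, 55.0, 185.0], [507.0, 51.0, 185.0], [508.0, 48.0, 185.0]]
(369, 217) [[681.0, -27.0, 1.0], [682.0, -30.0, -0.0], [684.0, -32.0, -3.0]]
(256, 216) [[460.0, 79.0, 16.0], [446.0, 40.0, 63.0], [447.0, 37.0, 62.0]]
(314, 284) [[481.0, -131.0, 34.0], [482.0, -132.0, 30.0], [484.0, -133.0, 28.0]]
(372, 236) [[624.0, -105.0, 61.0], [659.0, -74.0, -2.0], [659.0, -78.0, -1.0]]
(341, 190) [[582.0, -42.0, 153.0], [585.0, -42.0, 149.0], [587.0, -43.0, 146.0]]
(330, 225) [[581.0, -24.0, 30.0], [579.0, -30.0, 33.0], [580.0, -32.0, 32.0]]
```

View pics/s0c.png

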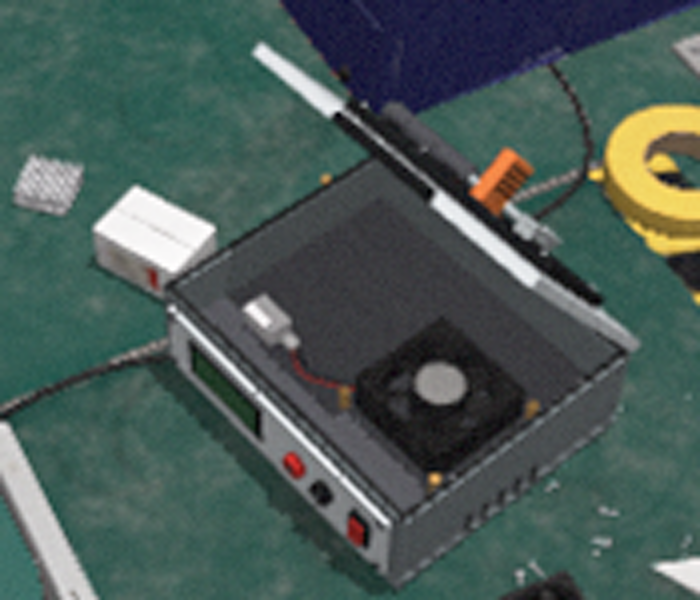

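The close scene view confirms an open lid, with the front left lid corner at (262,50), the tab at (500,180), and clear space in front. Yaw is about 0.2, the hinge middle about (611,-15), and the lid angle about 0.91. I'll move above the lid's lip with the fingers shut.

Request:
carry_out([
  [-0.02,-0.018,-0.015,-2,0],
  [-0.056,-0.05,-0.03,-5,0],
  [-0.1,-0.088,-0.03,-9,0],
  [-0.15,-0.132,-0.03,-13,0],
  [-0.2,-0.176,-0.03,-17,0],
  [-0.25,-0.22,-0.03,-21,0],
  [-0.3,-0.264,-0.03,-25,0],
  [-0.35,-0.308,-0.03,-29,0],
  [-0.4,-0.352,-0.03,-32,0],
  [-0.445,-0.39,-0.03,-34,0],
  [-0.48,-0.421,-0.03,-34,0],
  [-0.5,-0.439,-0.03,-34,0],
  [-0.508,-0.446,-0.03,-34,0],
  [-0.508,-0.446,-0.03,-34,0],
])

```text
t: 1.85
eef_pos: [537.6, -30.6, 434.4]
tcp_rot: [3.141, -0.001, -2.945]
ft_force: [0.2, 1.5, 0.1]
opening: 0.003
grip_force: 0.0
```

Run:
```python
from h import *
a,d=snap('scene','s1')
cv2.imwrite('pics/s1c.png',cv2.resize(a[60:290,200:400,::-1],(520,598),interpolation=cv2.INTER_CUBIC))
```

```text
(no output)
```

View pics/s1c.png

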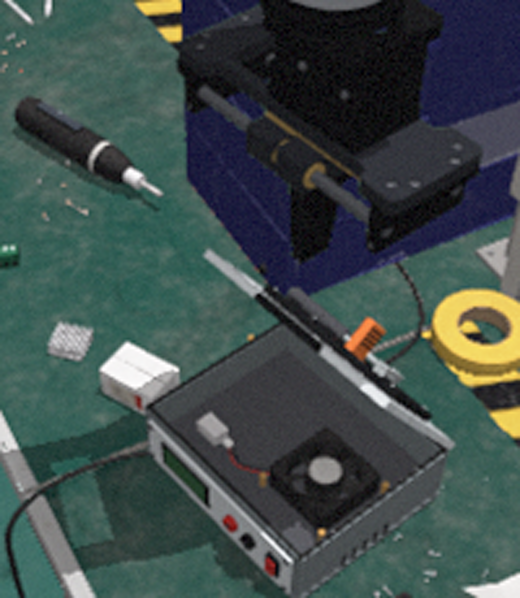

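The closed fingers (tips at 310,255) hang above the middle of the lid's front edge. Next they go down and follow the lid's arc.

Request:
carry_out([
  [0,0,0.02,0,0],
  [0,0,0.04,0,0],
  [0,0,0.05,0,0],
  [0,0,0.055,0,0],
  [0,0,0.06,0,0],
  [0.004,0,0.065,0,0],
  [0.009,0,0.069,0,0],
  [0.013,0,0.072,0,0],
  [0.016,0,0.075,0,0],
  [0.02,0,0.079,0,0],
  [0.023,0,0.082,0,0],
  [0.026,0,0.086,0,0],
  [0.029,0,0.09,0,0],
  [0.032,0,0.093,0,0],
  [0.035,0,0.097,0,0],
  [0.038,0,0.101,0,0],
  [0.04,0,0.105,0,0],
])

```text
t: 4.03
eef_pos: [498.3, -38.6, 329.5]
tcp_rot: [3.141, -0.0, -2.944]
ft_force: [-0.5, -0.1, 0.6]
opening: 0.004
grip_force: 0.2
```

Run:
```python
from h import *
a,d=snap('scene','s2')
cv2.imwrite('pics/s2c.png',cv2.resize(a[100:290,220:400,::-1],(540,570),interpolation=cv2.INTER_CUBIC))
```

```text
(no output)
```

View pics/s2c.png

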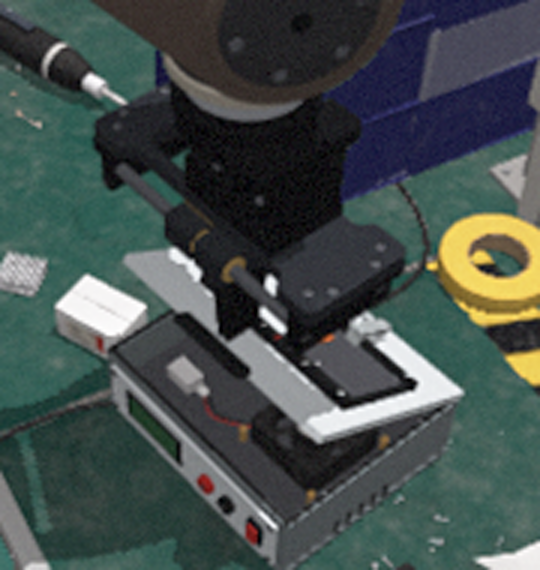

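The lid follows the fingertips (at 235,330) and is down to roughly 0.45 rad. I'll go on more slowly.

Request:
carry_out([
  [0.002,0,0.004,0,0],
  [0.004,0,0.008,0,0],
  [0.006,0,0.012,0,0],
  [0.008,0,0.016,0,0],
  [0.01,0,0.02,0,0],
  [0.012,0,0.024,0,0],
  [0.014,0,0.028,0,0],
  [0.015,0,0.032,0,0],
  [0.016,0,0.036,0,0],
  [0.017,0,0.04,0,0],
  [0.018,0,0.044,0,0],
  [0.019,0,0.048,0,0],
  [0.019,0,0.051,0,0],
  [0.02,0,0.054,0,0],
  [0.02,0,0.057,0,0],
  [0.02,0,0.059,0,0],
  [0.02,0,0.061,0,0],
  [0.021,0,0.063,0,0],
  [0.021,0,0.064,0,0],
  [0.021,0,0.065,0,0],
])

```text
t: 6.58
eef_pos: [477.9, -42.7, 264.7]
tcp_rot: [3.142, 0.0, -2.944]
ft_force: [0.5, 0.0, 0.4]
opening: 0.003
grip_force: 0.1
```

Request:
carry_out([
  [0,0,0.001,0,0],
  [0,0,0.002,0,0],
  [0,0,0.003,0,0],
  [0,0,0.004,0,0],
  [0,0,0.004,0,0],
])

```text
t: 7.2
eef_pos: [477.9, -42.6, 260.6]
tcp_rot: [3.141, -0.0, -2.944]
ft_force: [-1.2, -0.4, 0.5]
opening: 0.008
grip_force: 0.0
```

Request:
carry_out([
  [0,0,0.0005,0,0],
  [0,0,0.001,0,0],
  [0,0,0.0015,0,0],
  [0,0,0.002,0,0],
  [0,0,0.002,0,0],
])

```text
t: 7.82
eef_pos: [477.8, -42.6, 260.1]
tcp_rot: [-3.141, 0.001, -2.944]
ft_force: [-6.2, 0.8, 23.6]
opening: 0.006
grip_force: 11.9
```

The lid is seated: it pushes back with 23.6 N at 70 mm. I'll lift off, move clear and look.

Request:
carry_out([
  [0,0,-0.005,0,0],
  [0,0,-0.025,0,0],
  [0,0,-0.055,0,0.2],
  [0.03,0,-0.085,0,0.4],
  [0.06,0,-0.1,0,0.55],
  [0.08,0,-0.1,0,0.55],
  [0.08,0,-0.1,0,0.55],
])

```text
t: 8.7
eef_pos: [398.7, -58.4, 359.0]
tcp_rot: [-3.142, 0.0, -2.945]
ft_force: [-0.7, 0.0, 0.3]
opening: 0.475
grip_force: 0.0
```

Run:
```python
from h import *
a,d=snap('scene','s3');b,e=snap('top','t3')
A=cv2.resize(a[150:290,220:400,::-1],(720,560),interpolation=cv2.INTER_CUBIC)
cv2.imwrite('pics/s3c.png',A)
P=cloud('scene',d)
for n,im,D in(('scene',a,d),('top',b,e)):
    P=cloud(n,D);h=cv2.cvtColor(im,cv2.COLOR_RGB2HSV)
    m=(h[...,0]>3)&(h[...,0]<18)&(h[...,1]>150)&(h[...,2]>120)&(abs(P[...,0]-570)<60)&(abs(P[...,1]+30)<60)&(P[...,2]>70)
    Q=P[m];R=np.array([[.98,.199],[-.199,.98]])
    L=(Q[:,:2]-[611,-15])@R.T
    print(n,len(Q))
    if len(Q):
        v,u=np.nonzero(m);print(u.min(),u.max(),v.min(),v.max(),np.percentile(Q,[2,50,98],axis=0).round(0).tolist(),'lid xy',np.percentile(L,[2,50,98],axis=0).round(0).tolist())
        t=Q[:,2]>98;print('top',t.sum(),Q[t].mean(0),L[t].min(0),L[t].max(0))
s=env.state();print(s['eef_pos'],s['ft_force'],s['opening'])
```

```text
scene 112
310 324 214 232 [[522.0, -56.0, 73.0], [530.0, -52.0, 85.0], [548.0, -44.0, 104.0]] lid xy [[-94.0, -25.0], [-86.0, -20.0], [-69.0, -12.0]]
top 41 [533.77445985 -49.29362472 101.66429149] [-95.08978635 -21.39492241] [-69.33684547 -14.01277767]
top 62
302 310 191 205 [[521.0, -56.0, 73.0], [533.0, -46.0, 99.0], [546.0, -41.0, 106.0]] lid xy [[-95.0, -25.0], [-82.0, -15.0], [-70.0, -10.0]]
top 32 [533.23293368 -48.5228576  103.31903629] [-95.07769678 -21.66112435] [-69.72421438 -13.35417796]
[400.01462787 -58.46187713 358.82588476] [ 0.39330028 -0.50671129 -0.1788238 ] 0.5308570990108292
```

View pics/s3c.png

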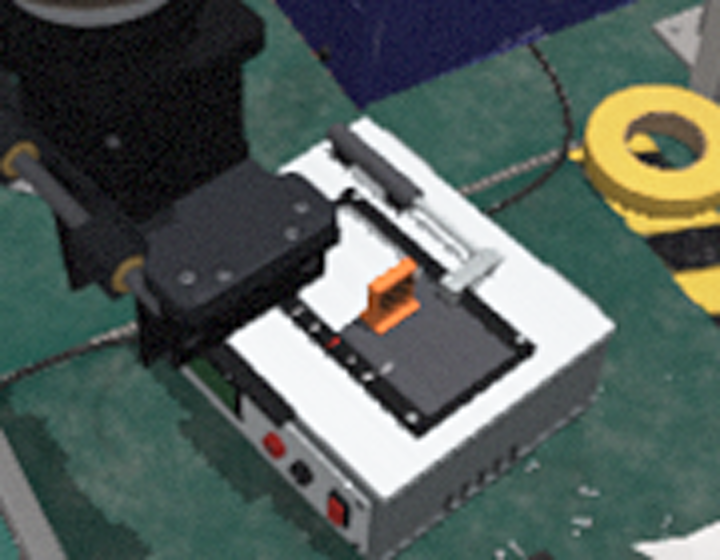

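The lid is shut flat. The tab (390,295) is centred at world (533,-49), the red mark is at (335,342), and the shutter's white line is at (388,368). I'll move over the tab, go down and pinch.

Request:
carry_out([
  [-0.02,-0.003,0,0,0.55],
  [-0.055,-0.007,0,0,0.55],
  [-0.09,-0.012,0,0,0.55],
  [-0.12,-0.016,0,0,0.55],
  [-0.133,-0.017,0,0,0.55],
  [-0.133,-0.017,0.02,0,0.55],
  [-0.133,-0.017,0.045,0,0.55],
  [-0.133,-0.017,0.065,0,0.55],
  [-0.133,-0.017,0.078,0,0.55],
  [-0.133,-0.017,0.085,0,0.55],
  [-0.133,-0.017,0.088,0,0.55],
  [-0.133,-0.017,0.088,0,0.55],
])

```text
t: 10.3
eef_pos: [533.3, -48.9, 271.0]
tcp_rot: [-3.141, 0.0, -2.944]
ft_force: [0.1, 0.3, 0.7]
opening: 0.548
grip_force: 0.0
```

Request:
carry_out([
  [0,0,0,0,0.4],
  [0,0,0,0,0.3],
  [0,0,0,0,0.2],
  [0,0,0,0,0.1],
  [0,0,0,0,0],
  [0,0,0,0,0],
  [0,0,0,0,0],
  [0,0,0,0,0],
])

```text
t: 11.3
eef_pos: [533.1, -48.0, 270.8]
tcp_rot: [3.14, -0.0, -2.943]
ft_force: [0.6, 9.5, 2.3]
opening: 0.085
grip_force: 30.0
```

Request:
carry_out([
  [0,0.001,0,0,0],
  [0,0.003,0,0,0],
  [0,0.005,0,0,0],
  [0,0.007,0,0,0],
  [0,0.009,0,0,0],
  [0,0.011,0,0,0],
  [0,0.013,0,0,0],
  [0,0.015,0,0,0],
  [0,0.017,0,0,0],
  [0,0.019,0,0,0],
  [0,0.021,0,0,0],
  [0,0.023,0,0,0],
  [0,0.024,0,0,0],
  [0,0.025,0,0,0],
  [0,0.026,0,0,0],
  [0,0.0265,0,0,0],
  [0,0.0265,0,0,0],
  [0,0.0265,0,0,0],
])

```text
t: 13.55
eef_pos: [527.9, -23.0, 270.8]
tcp_rot: [-3.141, -0.0, -2.944]
ft_force: [-0.9, -6.9, 0.2]
opening: 0.083
grip_force: 30.0
```

Run:
```python
from h import *
s=env.state();p=s['eef_pos'];y=.197
D=p-np.array([533.1,-48,270.8]);print(p,'lid x,y',D[0]*np.cos(y)+D[1]*np.sin(y),-D[0]*np.sin(y)+D[1]*np.cos(y),s['ft_force'],s['opening'],s['grip_force'])
a,d=snap('scene','s4')
cv2.imwrite('pics/s4c.png',cv2.resize(a[195:275,250:360,::-1],(770,560),interpolation=cv2.INTER_CUBIC))
```

```text
[527.89953516 -23.0386631  270.75099068] lid x,y -0.214239780531992 25.496416922911134 [-0.87216279 -6.9135059   0.15494934] 0.08322694743339362 29.95666354894638
```

View pics/s4c.png

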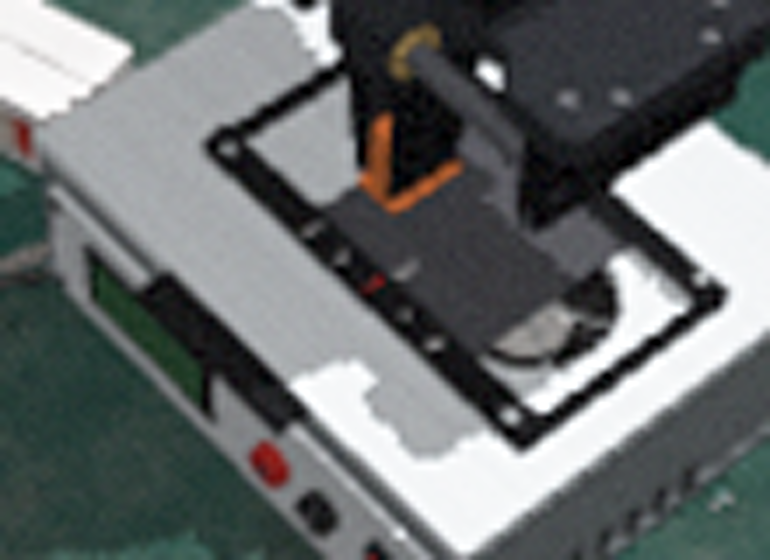

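The shutter's white line (406,270) stands opposite the red mark (375,283). Measured travel is about 25 mm with 6.9 N of spring force, the grip is firm and the carton is untouched. I'm handing the job in.

```bash
python3 -c "
from cell import env
print(env.job_done())"
```

```text
the job is handed in; nothing more can be done
None
```

The lid was lowered gently until fully closed, and I handed the job in with the gripper still holding the tab and the shutter at half travel (25.5 mm measured against 25 mm, spring force 6.9 N).

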